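# Clamp the spare ball valve in the bench vise and turn it shut

### The job

The spare ball valve lies loose between the open jaws of the bench vise. Crank the vise shut, keeping hold of the crank's loose red sleeve all the while it turns, until the valve is gripped firmly but its plastic body is not crushed. Then let go and turn the valve's orange lever a full quarter turn to shut, with the valve staying clamped where it is.

Things in the scene. Friction and masses are not known exactly. Their poses are not given: they have to be found in the camera images.
- vise: Petrol-blue quick-action bench vise bolted to the table, 200 x 128 mm foot, bed (where the valve lies) 60 mm above the table. Origin: under its middle, on the table. Its x axis runs along the screw from the crank to the back jaw, y across the jaws, z up. The back jaw is bolted to the bed with its face somewhere between 59 and 69 mm along +x (not measured), so where the jaws meet the valve must be felt. Its jaws are 112 mm wide and reach 48 mm above the bed.
- crank_axis (a point): Point on the crank's axis of turning (the screw line, parallel to the vise's x), 88 mm above the table, in the plane of the sleeve's middle, 144 mm from the vise's origin along its -x.
- sleeve_mid (a point): Middle of the red plastic sleeve on the crank pin: a cylinder 20 mm across and 66 mm long, its own axis parallel to the vise's x, spinning freely on its pin. It circles crank_axis at a radius of 42 mm; the 17 mm wide steel crank arm stands 40 mm from this point towards the vise (+x of the vise), nothing stands on the other side. It can be pinched from above, fingers either side of it across the vise's y, and followed all round without turning the hand.
- crank (a joint): Crank angle, rad: 0 with the sleeve straight above the axis, growing clockwise seen from the sleeve's end (from up to the vise's -y, then down), full turns counted on; one turn closes the jaws by 16 mm. Starts between 0 and 4.7. Depending on the back jaw, the valve is met on both sides somewhere between 11.6 and 15.8. The screw holds by its own friction when let go.
- jaw: Moving jaw with a hard black rubber face that gives 1 mm for every 70 N; moves along the vise's x. The valve is firmly gripped from 60 N between this jaw and the valve and crushed above 200 N; aim between. Once both jaws touch, 0.1 rad of crank adds about 15 N. Let go, the crank may spring back a little and leave 60 to 75 N.
- sleeve: The red sleeve itself (see sleeve_mid); its frame turns with the crank and spins. Pushed slowly along its path it takes about 4 N with the vise idle, 8 N at 60 N of grip on the valve, 16 N at 200 N. A hand that stops may recoil: at rest it can feel up to 8 N less, but the rise of about 0.9 N per 0.1 rad after both jaws touch stays plain.
- valve: Dark grey plastic union ball valve, 170 mm long, 59 mm across its two union nuts, 0.28 kg, lying on the vise bed with its pipe axis along the vise's y, at first with a few mm of play. Origin: centre of its underside; y along its pipe, z up.
- valve_stem (a point): Point on the valve lever's axis of turning (vertical), at the lever's mid height, 73 mm above the valve's underside.
- lever_tip (a point): Point in the orange lever 38 mm out from valve_stem, at mid height. The lever there is a paddle 26 mm wide and 16 mm high (65 to 81 mm above the valve's underside, 14 mm of it along the lever), ending 45 mm from valve_stem; the union nuts below reach up to 59 mm.
- valve_lever (a joint): Angle of the orange lever, rad: 0 with the lever along the pipe towards the valve's -y (open), 1.57 at its stop with the lever across the pipe towards the valve's +x (shut); it grows anticlockwise seen from above. Starts at 0 to 0.3, stays where it is left and needs about 0.12 N m (3 N at its tip).
- multimeter: Yellow and black hand multimeter, 140 x 70 x 43 mm, a bystander to be left alone. Origin: centre of its underside.
- sample_jar_3: Small sample jar with white lid, 40 mm across, 52 mm high, a bystander to be left alone. Origin: centre of its underside.
- scissors: Scissors with red and black handles, 182 x 60 x 10 mm, a bystander to be left alone. Origin: centre of its underside.

How it is judged:
On the way, in this order (a step that is already met when the one before it is completed fails the run):
1. the valve is gripped firmly by the jaws while the sleeve is still held (contact force between jaw and valve above 60 N and contact force between the fingers and sleeve above 1 N), for 0.2 s.
2. the lever is turned to shut with the valve clamped (contact force between jaw and valve above 40 N and value of joint valve_lever above 1.4 rad), for 0.2 s.
At the end, for the whole second after the job is handed in: The valve lies upright on the vise bed, square between the jaws (within 0.1 rad), gripped with at least 40 N by the moving jaw, at rest, and its lever is at least 1.4 rad round towards shut (all of step 2 and angle between valve's own z axis and vertical below 0.1 rad and z of valve in the frame of vise below 0.07 m and angle between the y axis of valve and the y axis of vise, either way round below 0.1 rad and linear speed of valve below 0.02 m/s); the robot touches nothing.
It fails at once if the plastic valve is crushed: more than 200 N between moving jaw and valve (contact force between jaw and valve above 200 N).
It fails at once if the crank is turned shut without holding its sleeve (faster than 0.5 rad/s with no finger on the sleeve) (velocity of joint crank above 0.5 rad/s and contact force between the fingers and sleeve below 0.3 N).
It fails at once if a bystander (multimeter, small jar, scissors) is pushed more than 30 mm (distance of any of multimeter, sample_jar_3, scissors from where it was at the start of the episode above 0.03 m).
It also fails if it takes over 70 s, if anything falls off the work surface, if the arm or the gripper's body presses on something with over 40 N, if the wrist force passes 120 N, or if a joint passes its speed limit or range.

### The arm

A 7-joint arm with a two-finger parallel gripper is mounted at the origin on a cart in front of the work surface, level with it; the furniture and walls round the work are solid. World frame = base frame: x ahead of the robot, y to its left, z up, the work surface at z = 0. Lengths are in m, angles in rad, forces in N, time in s.
With the tool pointing down it reaches from about 0.35 to 0.9 m from the base axis. Payload 8.1 kg.
Tool frame: the origin (TCP) lies at the very end of the fingers, on their centre line; the grasp point (between the pads) lies 19 mm behind it (arm.tcp_to_grasp is the z of the grasp point in the tool frame, in m); z points along the fingers, y is the line along which they close (so a half turn about z gives the same grasp; the last joint's range is limited). The gripper opens to 92 mm and grips with 3 to 60 N. Pads are 19 mm wide; open, the fingers measure 130 mm over their backs; the gripper's body (75 mm by 190 mm) begins 47 mm behind the grasp point.
Start: joints at [-1.286, 0.434, 0.025, 1.573, -0.012, 1.134, -0.075], TCP at [0.236, 0.579, 0.227] pointing down, gripper open.
Joint ranges: [-2.62, 2.62], [-0.44, 2.09], [-1.27, 1.32], [0.08, 2.57], [-1.32, 4.46], [0.12, 2], [-2.74, 2.74]. Speed limits (rad/s): [2.22, 2.22, 3.01, 3.01, 3.14, 3.14, 3.14].

### API

Orientations are given as a rotation vector (axis times angle).
In Python, from cell import readout, vision, sign_off, arm gives the robot as it stands. The module is installed in compiled form; this text tells all that it offers.
- The arm moves only by the shell command python3 -m creep 'ROWS' [FORCE]. ROWS is JSON, a list of rows, each a list of 5 numbers: the shift along the tool's x, y, z in units of 4 cm (1.0 is 4 cm), then the turn about the tool's z in units of 4 degrees (1.0 is 4 degrees), then the opening, from 0 (shut) to 1 (fully open). A call has 1 to 12 rows; each row shifts and turns the commanded pose from where the row before left it, along the tool's axes as they then stand; what a row does not reach is not made up. A row lasts 1/8 s, in which the tool goes at most 62.5 mm and 10.7 degrees, less where a joint would pass 70% of its speed; a pose out of reach is approached as far as the arm can. A call with a number of a shift or a turn outside -1 to 1 is refused whole. A call with a gripper value outside its range is refused whole. The fingers move at their own pace and stop on an object; FORCE is the grip in N (left out, the last holds). Time passes only in rows, so rows that do not move let the fingers close. It gives the time, the measured TCP pose, the force, the opening and the grip force at its end, in the units of the state.
- readout.observe(): the state, without advancing time (a new reading comes with each control period).
- vision.get_image(name): name is "scene" or "side" or "wrist"; returns a dict with "pixels" (384x512x3 uint8, blue, green, red), "z_map" (384x512 float32, m along the optical axis (not along the pixel's ray), 0 where there is no reading), "camera_matrix" (3x3 intrinsics, pixels), "k1" (the pictures are not rectified: a ray, as slopes to the right and down, at radius r is drawn at 1 + k1 r^2 times it, then the intrinsics apply), "position" and "rotation" of the camera in the world. Camera axes: x right, y up, looking along -z (the intrinsics and any distortion apply to the point x, -y, -z); pixel columns grow to the right and rows downward; lengths in m; the calibration is good to about 2 mm. A picture is of the moment at which its call begins.
- sign_off(): hands the job in; it is judged then, once.
The state is a dict: "clock": time; "joints": joint angles; "dq": joint speeds; "joint_efforts": joint torques, N m; "position": TCP position; "ee_rot": TCP orientation; "force": force on the tool from outside, world axes, zero at the start; "ft_torque": the same for the moment, N m; "width": opening from 0.0 (shut) to 1.0 (fully open); "gripper_force": force on a finger pad.
Only numpy, scipy, OpenCV 4.12 (cv2) and the standard library are available. Lean on these libraries where they do the work, as an engineer would, in place of code of your own. Each camera call takes 0.05 s, during which the arm holds its last target. There are 200 camera calls.

## Working session

There is one attempt and no reset: what is moved stays moved. The work goes in short steps, Python scripts to look and compute and a shell command to move; the robot and the scene stay as the last step left them, time stands still between calls to the robot, and variables do not carry over. Pictures are saved under pics/ and viewed, at most 10 in all, crops included, and the job is handed in when it is done.

```bash
mkdir -p pics; cat > h.py <<'E'
import numpy as np, cv2
from cell import readout, vision
def snap(name,fn):
    im=vision.get_image(name); cv2.imwrite('pics/'+fn+'.png',im['pixels']); np.savez('pics/'+fn+'.npz',**im); return im
def load(fn): return dict(np.load('pics/'+fn+'.npz'))
def px2w(im,u,v,d=None):
    K=im['camera_matrix']; pt=cv2.undistortPoints(np.array([[[u,v]]],float),K,np.array([float(im['k1']),0,0,0]))[0,0]
    if d is None:
        w=im['z_map'][int(v)-1:int(v)+2,int(u)-1:int(u)+2]; d=np.median(w[w>0])
    return im['position']+im['rotation']@np.array([pt[0]*d,-pt[1]*d,-d])
E
python3 - <<'E'
from h import *
a=snap('scene','s0');b=snap('side','d0')
cv2.imwrite('pics/both.png',cv2.resize(np.hstack([a['pixels']]),(800,600)))
cv2.imwrite('pics/b2.png',cv2.resize(b['pixels'],(800,600)))
for i in (a,b): print(i['position'],i['rotation'],i['camera_matrix'],i['k1'])
print(readout.observe())
E
```

```text
[-0.25144824  1.45583702  0.91709411] [ 0.34812735 -1.42998923 -2.2677905 ] [[486.76033125   0.         257.05083144]
 [  0.         486.76033125 194.90724597]
 [  0.           0.           1.        ]] -0.2018695264513145
[ 0.42219591 -0.87456979  0.79683653] [ 0.92017961 -0.05980262 -0.17483988] [[387.80513498   0.         249.89584343]
 [  0.         387.80513498 194.719262  ]
 [  0.           0.           1.        ]] -0.040865157195367104
{'clock': 0.1, 'joints': array([-1.28559644,  0.43514618,  0.02499923,  1.57398001, -0.01155615,
        1.13401756, -0.07511379]), 'dq': array([-0.00023962, -0.00231213, -0.00084051, -0.00277694, -0.00122555,
        0.00055978, -0.00030271]), 'joint_efforts': array([ 3.42868101e-03, -6.69125605e+01,  9.88432691e-01, -3.15146399e+01,
       -6.04021735e-02,  3.74125235e-02,  5.11921189e-05]), 'position': array([0.23625107, 0.5781418 , 0.22603829]), 'ee_rot': array([-6.05461448e-01, -3.08260029e+00,  2.20593142e-03]), 'force': array([ 0.36010969, -0.4439997 , -0.33412509]), 'ft_torque': array([ 0.03628568, -0.00893245,  0.04466919]), 'gripper_force': 0.0, 'width': 0.9995105494500602}
```

View pics/both.png

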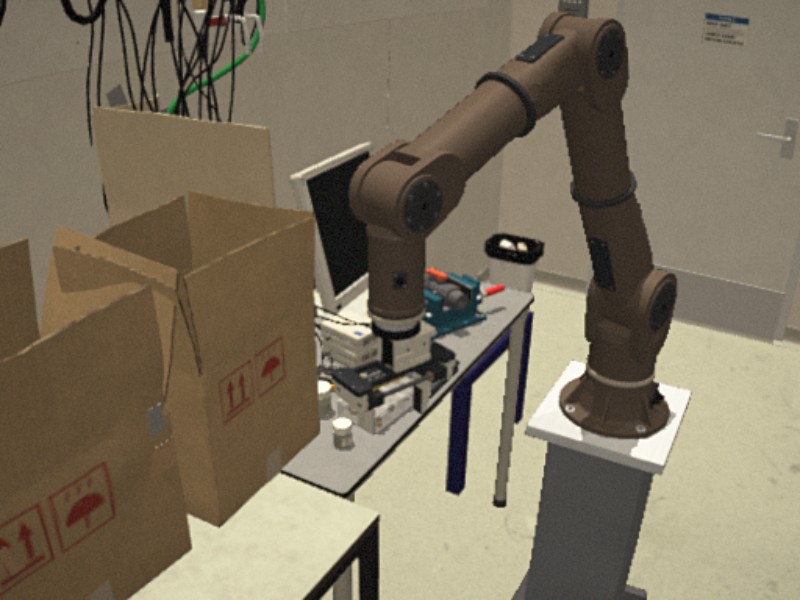

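View pics/b2.png

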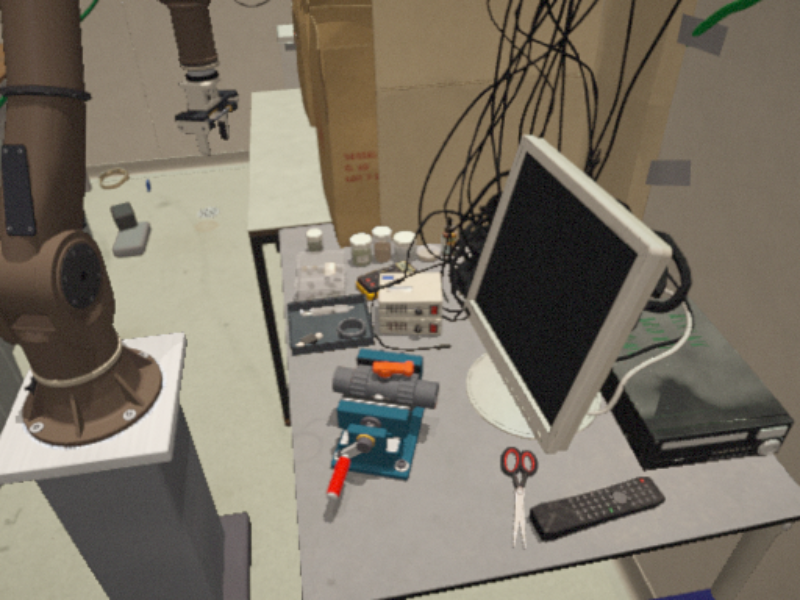

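```bash
sed -i "s/im\['rotation'\]@/cv2.Rodrigues(np.asarray(im['rotation'],float))[0]@/" h.py
python3 - <<'E'
from h import *
b=load('d0')
c=b['pixels'][215:335,180:300]; cv2.imwrite('pics/c0.png',cv2.resize(c,(600,600),interpolation=cv2.INTER_CUBIC))
# red sleeve & orange lever cloud
hsv=cv2.cvtColor(b['pixels'],cv2.COLOR_BGR2HSV)
P=[]
for v in range(215,335):
  for u in range(180,300):
    H,S,V=hsv[v,u]
    if S>190 and V>150 and (H<15 or H>170): P.append((u,v,H,*px2w(b,u,v,b['z_map'][v,u])))
P=np.array(P)
for nm,m in(('red',P[:,1]>280),('or',P[:,1]<250)):
  Q=P[m]; print(nm,len(Q),Q[:,2].mean(),Q[:,3:].mean(0),Q[:,3:].min(0),Q[:,3:].max(0))
  w,U=np.linalg.eigh(np.cov(Q[:,3:].T)); print(U[:,2],np.sqrt(w))
E
```

```text
red 172 6.366279069767442 [ 0.42770322 -0.31428609  0.06542144] [ 0.41003025 -0.34421084  0.00677036] [ 0.44688028 -0.25226555  0.07218424]
[-0.31712642 -0.92180483  0.22294999] [0.00497499 0.00750528 0.02031688]
or 177 9.813559322033898 [ 0.53252852 -0.1860413   0.14141193] [ 0.42219591 -0.87456979  0.10038085] [ 0.57235769 -0.15071184  0.79683653]
[-0.11318397 -0.72135146  0.68325798] [0.00522567 0.01784441 0.0726414 ]
```

View pics/c0.png

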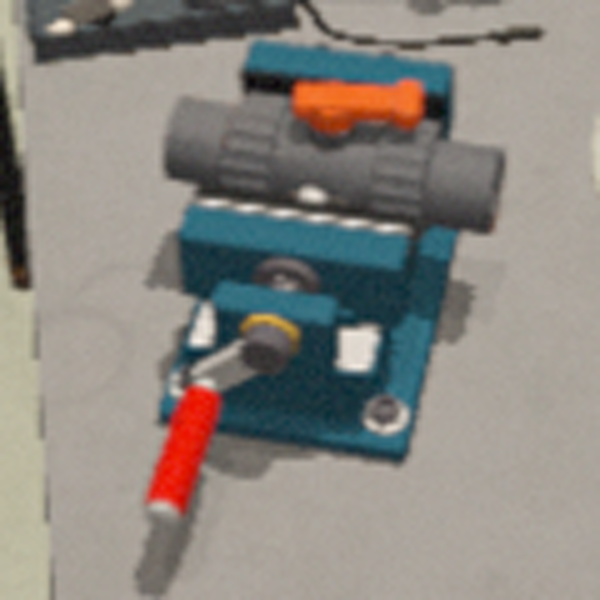

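```bash
cat >> h.py <<'E'
def pl(im,u,v,z):
    a=px2w(im,u,v,1.0)-im['position']; return im['position']+a*(z-im['position'][2])/a[2]
E
python3 - <<'E'
from h import *
b=load('d0')
def c(x,y,z,n): 
    p=pl(b,x/5+180-.4,y/5+215-.4,z); q=px2w(b,x/5+180,y/5+215); print(n,p.round(4),'depth',q.round(4)); return p
e=[('bj back L',250,42,.108),('bj back R',455,68,.108),('mj L',186,207,.108),('mj R',412,237,.108),('foot FL',163,418,0),('foot FR',405,462,0),('pipe L',172,125,.118),('pipe R',500,165,.118),('sleeve near',167,505,.08),('sleeve far',205,388,.08),('hub',275,345,.088),('leverstem',335,105,.141),('tip',422,100,.141),('leverleft',297,98,.141)]
P={n:c(x,y,z,n) for n,x,y,z in e}
for a,d in(('bj back L','bj back R'),('mj L','mj R'),('foot FL','foot FR')):
    v=P[d]-P[a]; print(a,np.linalg.norm(v),np.degrees(np.arctan2(v[1],v[0])))
v=P['sleeve far']-P['sleeve near'];print(np.degrees(np.arctan2(v[1],v[0])),np.linalg.norm(v))
E
```

```text
bj back L [ 0.4903 -0.092   0.108 ] depth [ 0.4914 -0.0914  0.1058]
bj back R [ 0.5935 -0.1344  0.108 ] depth [ 0.6212 -0.0203  0.    ]
mj L [ 0.4432 -0.2063  0.108 ] depth [ 0.444  -0.2082  0.1084]
mj R [ 0.5474 -0.2473  0.108 ] depth [ 0.5535 -0.2216  0.0781]
foot FL [ 0.419  -0.2451  0.    ] depth [ 0.4199 -0.2519  0.0068]
foot FR [ 0.5337 -0.2948  0.    ] depth [ 0.5343 -0.2968  0.0009]
pipe L [ 0.4422 -0.1581  0.118 ] depth [ 0.4433 -0.1509  0.1096]
pipe R [ 0.5973 -0.2184  0.118 ] depth [ 0.6051 -0.1929  0.09  ]
sleeve near [ 0.4163 -0.3552  0.08  ] depth [ 0.417 -0.347  0.067]
sleeve far [ 0.4401 -0.295   0.08  ] depth [ 0.4414 -0.2817  0.0618]
hub [ 0.4749 -0.2829  0.088 ] depth [ 0.4751 -0.2909  0.096 ]
leverstem [ 0.5218 -0.1843  0.141 ] depth [ 0.523  -0.1827  0.1379]
tip [ 0.5643 -0.1894  0.141 ] depth [ 0.5732 -0.1516  0.1032]
leverleft [ 0.5042 -0.1756  0.141 ] depth [ 0.5054 -0.1735  0.1375]
bj back L 0.11150955666991086 -22.306948914618978
mj L 0.11189186009475142 -21.49468193917544
foot FL 0.12499468341648468 -23.420402261690096
68.41716190096054 0.06471998534285245
```

```bash
python3 - <<'E'
from h import *
b=load('d0')
for n,u,v in [('monBL',474,298),('monBR',548,440),('monTL',532,146),('monTR',655,255),('supply',408,290),('jar',313,235),('multim',368,288),('tray',330,310)]:
    print(n,px2w(b,u*.64,v*.64).round(3))
# local obstacle height map
for (x0,x1,y0,y1) in [(.3,.6,.0,.45),(.3,.6,-.15,0)]:
  pts=np.array([px2w(b,u,v,b['z_map'][v,u]) for v in range(60,300,4) for u in range(140,330,4) if b['z_map'][v,u]>0])
  m=(pts[:,0]>x0)&(pts[:,0]<x1)&(pts[:,1]>y0)&(pts[:,1]<y1); print(pts[m].max(0))
E
```

```text
monBL [0.729 0.019 0.098]
monBR [ 0.743 -0.327  0.083]
monTL [ 0.801 -0.     0.407]
monTR [ 0.831 -0.331  0.402]
supply [0.612 0.084 0.089]
jar [0.443 0.4   0.054]
multim [0.545 0.191 0.028]
tray [0.456 0.145 0.017]
[0.59995614 0.44477586 0.3837252 ]
[ 5.87151812e-01 -2.98593801e-04  1.11773266e-01]
```

```bash
python3 -m creep '[[-0.5,-1,-0.5,1,1],[-0.5,-1,-0.5,1,1],[-0.5,-1,0,1,1],[-0.5,-1,0,1,1]]'; python3 -c "
from cell import readout;o=readout.observe();print(o['joints'],o['position'],o['ee_rot'])"
```

```text
clock: 0.6
position: [0.2313, 0.3987, 0.2666]
ee_rot: [1.033, 2.967, -0.0]
force: [0.0, 0.2, 0.6]
width: 1.0
gripper_force: 0.0
[-1.2376024   0.12838017  0.0861139   1.89864849 -0.01216691  1.11506841
 -0.24606063] [0.23125326 0.39867346 0.26664963] [ 1.03285785e+00  2.96686201e+00 -1.85922943e-05]
```

```bash
python3 -m creep '[[-0.87,-0.1,0,1,1],[-0.88,-0.04,0,1,1],[-0.88,0.03,0,1,1],[-0.88,0.1,0,1,1],[-0.86,0.16,0,1,1],[-0.85,0.22,0,1,1],[-0.83,0.28,0,1,1],[-0.8,0.34,0,1,1]]'; python3 -c "
from cell import readout;o=readout.observe();print(o['joints'],o['position'],o['ee_rot'])"
```

```text
clock: 1.6
position: [0.4338, 0.2043, 0.2666]
ee_rot: [-1.81, -2.568, 0.0]
force: [0.7, 0.2, -0.5]
width: 1.004
gripper_force: 0.0
[-0.87958736  0.15654559  0.38192737  1.87837622 -0.06463196  1.11894603
 -0.13072027] [0.43383358 0.20433488 0.26656403] [-1.80977914e+00 -2.56775916e+00  4.78971378e-04]
```

```bash
python3 -m creep '[[-0.94,-0.34,0,1,1],[-0.96,-0.27,0,1,1],[-0.98,-0.2,0,1,1],[-0.99,-0.13,0,1,1],[-1,-0.06,0,1,1],[-1,0,0,1,1],[-1,0.08,0,1,1],[-0.99,0.15,0,1,1],[-0.98,0.22,0,1,1],[-0.96,0.28,0,1,1],[-0.94,0.35,0,0.4,1],[-0.93,0.37,0,0,1]]'; python3 - <<'E'
from h import *
o=readout.observe();print(o['joints'],o['position'],o['ee_rot'])
w=snap('wrist','w0'); cv2.imwrite('pics/w0b.png',cv2.resize(w['pixels'],(768,576)));print(w['position'],w['rotation'])
E
```

```text
clock: 3.1
position: [0.4345, -0.276, 0.2665]
ee_rot: [-2.601, -1.761, 0.0]
force: [0.6, 0.5, 0.1]
width: 1.001
gripper_force: 0.0
[-0.18813692  0.26277903  0.82744227  1.82551969 -0.21167121  1.14499351
  0.32974054] [ 0.43445552 -0.27602768  0.26649424] [-2.60130122e+00 -1.76069994e+00  9.49481560e-05]
[ 0.46495027 -0.19835464  0.42440251] [-0.30980794  0.05951944 -0.37729544]
```

View pics/w0b.png

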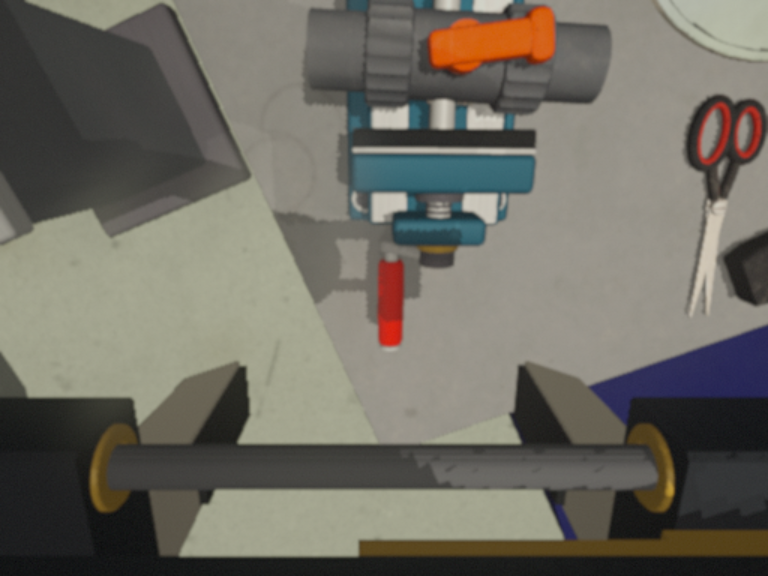

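```bash
python3 - <<'E'
from h import *
w=load('w0'); s=1/1.5
g=lambda x,y,z: pl(w,x*s-.2,y*s-.2,z)
P={}
for n,x,y,z in [('jFL',354,192,.108),('jFR',534,192,.108),('jBL',353,130,.108),('jBR',536,130,.108),('slN',390,345,.06),('slF',391,261,.06),('hub',437,262,.088),('stem',466,46,.141),('tipend',555,33,.141),('pipeL',310,50,.09),('pipeR',608,62,.09)]:
    P[n]=g(x,y,z); print(n,P[n].round(4),'d',px2w(w,x*s,y*s).round(4))
ang=lambda a,b: np.degrees(np.arctan2(*(P[b]-P[a])[1::-1]))
print(ang('jFL','jFR'),ang('jBL','jBR'),ang('slN','slF'),ang('pipeL','pipeR'),ang('stem','tipend'))
th=np.radians(-22.0); t=np.array([np.cos(th),np.sin(th)]); x=np.array([-t[1],t[0]])
for n in P: print(n,'lat',(P[n][:2]@t).round(4),'along',(P[n][:2]@x).round(4))
for y in (290,310,330): print(px2w(w,390*s,y*s))
E
```

```text
jFL [ 0.4366 -0.2238  0.108 ] d [ 0.4285 -0.2315  0.016 ]
jFR [ 0.5383 -0.2645  0.108 ] d [ 5.635e-01 -2.874e-01 -1.000e-04]
jBL [ 0.4499 -0.1905  0.108 ] d [ 0.4497 -0.1906  0.1006]
jBR [ 0.5496 -0.2304  0.108 ] d [ 0.5785 -0.2416  0.0007]
slN [ 0.4132 -0.345   0.06  ] d [ 0.4143 -0.3424  0.0673]
slF [ 0.4382 -0.2835  0.06  ] d [ 0.4387 -0.2828  0.0643]
hub [ 0.4688 -0.2891  0.088 ] d [ 0.4688 -0.2864  0.0992]
stem [ 0.5196 -0.1755  0.141 ] d [ 0.52   -0.1756  0.1394]
tipend [ 0.5627 -0.1864  0.141 ] d [ 0.5711 -0.1856  0.1169]
pipeL [ 0.4429 -0.1391  0.09  ] d [ 0.4444 -0.1431  0.1117]
pipeR [ 0.6054 -0.2111  0.09  ] d [ 0.5964 -0.2105  0.1116]
-21.796736417374948 -21.7958518358745 67.85799795931473 -23.892247221461716 -14.205111571376818
jFL lat 0.4887 along -0.0439
jFR lat 0.5982 along -0.0436
jBL lat 0.4885 along -0.0081
jBR lat 0.5959 along -0.0077
slN lat 0.5123 along -0.1651
slF lat 0.5125 along -0.0987
hub lat 0.543 along -0.0924
stem lat 0.5475 along 0.0319
tipend lat 0.5915 along 0.0379
pipeL lat 0.4627 along 0.0369
pipeR lat 0.6404 along 0.0311
[ 0.430361   -0.30166553  0.06843726]
[ 0.42475461 -0.31588319  0.06875241]
[ 0.41894788 -0.33063126  0.06856656]
```

```bash
python3 -m creep '[[-0.6,0.07,0.6,0,0.8],[-0.61,0.08,0.9,0,0.7],[0,0,1,0,0.7],[0,0,1,0,0.7],[0,0,1,0,0.7],[0,0,0.7,0,0.7],[0,0,0.3,0,0.7],[0,0,0.17,0,0.7],[0,0,0,0,0.7]]'; python3 - <<'E'
from h import *
w=snap('wrist','w1'); cv2.imwrite('pics/w1b.png',cv2.resize(w['pixels'][0:384],(600,450)))
E
```

```text
clock: 4.28
position: [0.4224, -0.3224, 0.0403]
ee_rot: [2.601, 1.761, 0.0]
force: [-0.9, 0.1, 0.2]
width: 0.701
gripper_force: 0.0
```

View pics/w1b.png

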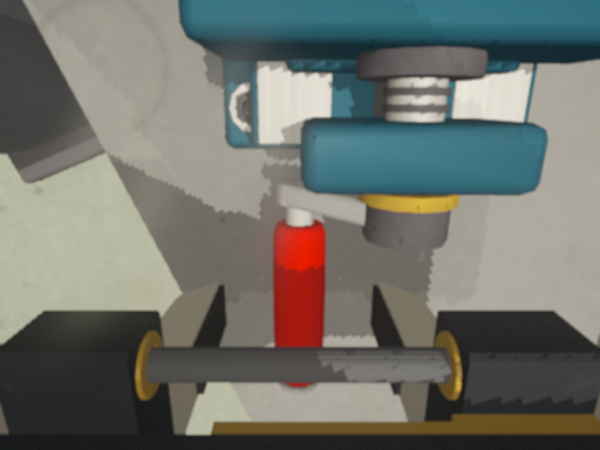

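The sleeve (column ~300) is centred between the finger pads. Closing.

```bash
python3 -m creep '[[0,0,0,0,0.3],[0,0,0,0,0],[0,0,0,0,0],[0,0,0,0,0],[0,0,0,0,0],[0,0,0,0,0]]' 40
python3 - <<'E'
import numpy as np
# world frame rows: angle a; lat (tool +y = vise -y)= r sin a, height r cos a ; tool z down
d=.3
for a0 in (3.95,3.95+3.6,3.95+7.2):
  a=a0+d*np.arange(13); y=.042*np.sin(a)/.04; z=-.042*np.cos(a)/.04
  print(a0,[[0,float(p),float(q),0,0] for p,q in zip(np.diff(y).round(2),np.diff(z).round(2))])
E
```

```text
clock: 5.08
position: [0.4226, -0.3224, 0.04]
ee_rot: [2.601, 1.761, 0.0]
force: [1.3, -1.8, 0.1]
width: 0.207
gripper_force: 40.0
3.95 [[0, -0.18, -0.26, 0, 0], [0, -0.1, -0.3, 0, 0], [0, -0.0, -0.31, 0, 0], [0, 0.09, -0.3, 0, 0], [0, 0.17, -0.26, 0, 0], [0, 0.24, -0.2, 0, 0], [0, 0.29, -0.12, 0, 0], [0, 0.31, -0.03, 0, 0], [0, 0.31, 0.07, 0, 0], [0, 0.27, 0.16, 0, 0], [0, 0.21, 0.23, 0, 0], [0, 0.14, 0.28, 0, 0]]
7.550000000000001 [[0, 0.05, 0.31, 0, 0], [0, -0.05, 0.31, 0, 0], [0, -0.14, 0.28, 0, 0], [0, -0.21, 0.23, 0, 0], [0, -0.27, 0.16, 0, 0], [0, -0.31, 0.07, 0, 0], [0, -0.31, -0.02, 0, 0], [0, -0.29, -0.12, 0, 0], [0, -0.24, -0.2, 0, 0], [0, -0.18, -0.26, 0, 0], [0, -0.09, -0.3, 0, 0], [0, 0.0, -0.31, 0, 0]]
11.15 [[0, 0.09, -0.3, 0, 0], [0, 0.18, -0.26, 0, 0], [0, 0.25, -0.19, 0, 0], [0, 0.29, -0.11, 0, 0], [0, 0.31, -0.02, 0, 0], [0, 0.31, 0.07, 0, 0], [0, 0.27, 0.16, 0, 0], [0, 0.21, 0.23, 0, 0], [0, 0.13, 0.28, 0, 0], [0, 0.04, 0.31, 0, 0], [0, -0.05, 0.31, 0, 0], [0, -0.14, 0.28, 0, 0]]
```

```bash
python3 -m creep '[[0,-0.18,-0.26,0,0],[0,-0.1,-0.3,0,0],[0,0,-0.31,0,0],[0,0.09,-0.3,0,0]]'; python3 -m creep '[[0,0,0,0,0]]'
```

```text
clock: 5.58
position: [0.4151, -0.3192, 0.0877]
ee_rot: [2.602, 1.761, 0.001]
force: [5.8, -2.5, -10.0]
width: 0.205
gripper_force: 40.0
clock: 5.7
position: [0.4157, -0.3196, 0.088]
ee_rot: [2.601, 1.761, 0.002]
force: [1.3, -0.2, 3.2]
width: 0.209
gripper_force: 40.0
```

```bash
python3 -m creep '[[0,0.17,-0.26,0,0],[0,0.24,-0.2,0,0],[0,0.29,-0.12,0,0],[0,0.31,-0.03,0,0],[0,0.31,0.07,0,0],[0,0.27,0.16,0,0],[0,0.21,0.23,0,0],[0,0.14,0.28,0,0]]'; python3 -m creep '[[0,0,0,0,0]]'
```

```text
clock: 6.7
position: [0.4879, -0.349, 0.0811]
ee_rot: [2.601, 1.76, 0.0]
force: [-4.4, -0.8, 3.4]
width: 0.206
gripper_force: 40.0
clock: 6.82
position: [0.4879, -0.3491, 0.0806]
ee_rot: [2.601, 1.76, -0.001]
force: [3.2, -4.7, -4.3]
width: 0.205
gripper_force: 40.0
```

```bash
python3 -m creep '[[0,0.05,0.31,0,0],[0,-0.05,0.31,0,0],[0,-0.14,0.28,0,0],[0,-0.21,0.23,0,0],[0,-0.27,0.16,0,0],[0,-0.31,0.07,0,0],[0,-0.31,-0.02,0,0],[0,-0.29,-0.12,0,0],[0,-0.24,-0.2,0,0],[0,-0.18,-0.26,0,0],[0,-0.09,-0.3,0,0],[0,0,-0.31,0,0]]'; python3 -m creep '[[0,0,0,0,0]]'
python3 - <<'E'
import numpy as np
d=.1
a=11.15+d*np.arange(61); y=.042*np.sin(a)/.04; z=-.042*np.cos(a)/.04
D=[[0,round(float(p),2),round(float(q),2),0,0] for p,q in zip(np.diff(y.round(2)),np.diff(z.round(2)))]
for i in range(0,60,6): print(round(a[i],2),str(D[i:i+6]).replace(' ',''))
E
```

```text
clock: 8.32
position: [0.4117, -0.3177, 0.0753]
ee_rot: [2.601, 1.76, 0.001]
force: [6.5, -6.7, -8.1]
width: 0.206
gripper_force: 40.0
clock: 8.45
position: [0.412, -0.3179, 0.0758]
ee_rot: [2.6, 1.76, 0.002]
force: [1.7, -3.2, 4.0]
width: 0.204
gripper_force: 40.0
11.15 [[0,0.02,-0.1,0,0],[0,0.04,-0.1,0,0],[0,0.04,-0.1,0,0],[0,0.05,-0.09,0,0],[0,0.06,-0.09,0,0],[0,0.06,-0.08,0,0]]
11.75 [[0,0.08,-0.07,0,0],[0,0.08,-0.07,0,0],[0,0.09,-0.05,0,0],[0,0.1,-0.05,0,0],[0,0.09,-0.04,0,0],[0,0.1,-0.03,0,0]]
12.35 [[0,0.11,-0.01,0,0],[0,0.1,-0.01,0,0],[0,0.11,0.0,0,0],[0,0.1,0.02,0,0],[0,0.1,0.02,0,0],[0,0.1,0.04,0,0]]
12.95 [[0,0.1,0.04,0,0],[0,0.09,0.05,0,0],[0,0.08,0.07,0,0],[0,0.08,0.07,0,0],[0,0.07,0.07,0,0],[0,0.06,0.09,0,0]]
13.55 [[0,0.06,0.09,0,0],[0,0.04,0.09,0,0],[0,0.04,0.1,0,0],[0,0.02,0.1,0,0],[0,0.02,0.11,0,0],[0,0.0,0.1,0,0]]
14.15 [[0,-0.01,0.11,0,0],[0,-0.01,0.1,0,0],[0,-0.03,0.1,0,0],[0,-0.04,0.1,0,0],[0,-0.05,0.1,0,0],[0,-0.05,0.08,0,0]]
14.75 [[0,-0.07,0.09,0,0],[0,-0.07,0.07,0,0],[0,-0.08,0.07,0,0],[0,-0.08,0.06,0,0],[0,-0.1,0.05,0,0],[0,-0.09,0.04,0,0]]
15.35 [[0,-0.1,0.04,0,0],[0,-0.1,0.02,0,0],[0,-0.11,0.01,0,0],[0,-0.1,0.0,0,0],[0,-0.11,-0.01,0,0],[0,-0.1,-0.02,0,0]]
15.95 [[0,-0.1,-0.03,0,0],[0,-0.1,-0.04,0,0],[0,-0.09,-0.05,0,0],[0,-0.09,-0.06,0,0],[0,-0.08,-0.07,0,0],[0,-0.07,-0.07,0,0]]
16.55 [[0,-0.07,-0.08,0,0],[0,-0.06,-0.09,0,0],[0,-0.04,-0.09,0,0],[0,-0.04,-0.1,0,0],[0,-0.03,-0.1,0,0],[0,-0.02,-0.11,0,0]]
```

```bash
cat > f.py <<'E'
from h import *
import sys
o=readout.observe(); p=o['position']; F=o['force']; n=float(sys.argv[1])
t=np.array([np.cos(np.radians(-21.9)),np.sin(np.radians(-21.9))])
l=p[:2]@t-.5430; z=p[2]+.019-.088
a=np.arctan2(l,z); a+=2*np.pi*round((n-a)/2/np.pi)
print('ang %.2f r %.4f | tang %.1f rad %.1f'%(a,np.hypot(l,z),-(F[:2]@t*np.cos(a)-F[2]*np.sin(a)),F[:2]@t*np.sin(a)+F[2]*np.cos(a)))
E
python3 f.py 11.15
python3 -m creep '[[0,0.02,-0.1,0,0],[0,0.04,-0.1,0,0],[0,0.04,-0.1,0,0],[0,0.05,-0.09,0,0]]' >/dev/null; python3 f.py 11.55
python3 -m creep '[[0,0.06,-0.09,0,0],[0,0.06,-0.08,0,0]]' >/dev/null; python3 f.py 11.75
python3 -m creep '[[0,0.08,-0.07,0,0],[0,0.08,-0.07,0,0]]' >/dev/null; python3 f.py 11.95
```

```text
ang 11.16 r 0.0427 | tang -4.4 rad -2.1
ang 11.50 r 0.0431 | tang 5.5 rad -6.7
ang 11.69 r 0.0431 | tang 5.6 rad -9.9
ang 11.88 r 0.0430 | tang 5.0 rad -6.5
```

```bash

python3 -m creep '[[0,0.09,-0.05,0,0],[0,0.1,-0.05,0,0]]' >/dev/null; python3 f.py 12.15
python3 -m creep '[[0,0.09,-0.04,0,0],[0,0.1,-0.03,0,0]]' >/dev/null; python3 f.py 12.35
python3 -m creep '[[0,0.11,-0.01,0,0],[0,0.1,-0.01,0,0]]' >/dev/null; python3 f.py 12.55
python3 -m creep '[[0,0.11,0,0,0],[0,0.1,0.02,0,0]]' >/dev/null; python3 f.py 12.75
```

```text
ang 12.09 r 0.0427 | tang 5.8 rad -0.6
ang 12.28 r 0.0426 | tang 5.4 rad 0.0
ang 12.49 r 0.0423 | tang 4.5 rad 4.4
ang 12.71 r 0.0421 | tang 4.8 rad 5.5
```

```bash

python3 -m creep '[[0,0.1,0.02,0,0],[0,0.1,0.04,0,0]]' >/dev/null; python3 f.py 12.95
python3 -m creep '[[0,0.1,0.04,0,0],[0,0.09,0.05,0,0]]' >/dev/null; python3 f.py 13.15
python3 -m creep '[[0,0.08,0.07,0,0],[0,0.08,0.07,0,0]]' >/dev/null; python3 f.py 13.35
python3 -m creep '[[0,0.07,0.07,0,0],[0,0.06,0.09,0,0]]' >/dev/null; python3 f.py 13.55
```

```text
ang 12.91 r 0.0420 | tang 3.9 rad 3.5
ang 13.12 r 0.0420 | tang 4.1 rad 2.8
ang 13.33 r 0.0418 | tang 6.3 rad 3.0
ang 13.53 r 0.0417 | tang 8.3 rad 1.8
```

```bash

python3 -m creep '[[0,0.06,0.09,0,0]]' >/dev/null; python3 f.py 13.65
python3 -m creep '[[0,0.04,0.09,0,0]]' >/dev/null; python3 f.py 13.75
python3 -m creep '[[0,0.04,0.1,0,0]]' >/dev/null; python3 f.py 13.85
python3 -c "
from h import *
w=snap('wrist','w2'); s=snap('side','d2'); cv2.imwrite('pics/w2b.png',w['pixels'])"; python3 f.py 13.85
```

```text
ang 13.63 r 0.0417 | tang 8.7 rad 0.7
ang 13.73 r 0.0417 | tang 9.5 rad 0.9
ang 13.83 r 0.0416 | tang 10.3 rad -0.3
ang 13.83 r 0.0416 | tang 5.2 rad 0.8
```

```bash

python3 -m creep '[[0,0.02,0.1,0,0]]' >/dev/null; python3 f.py 13.95
python3 -m creep '[[0,0.01,0.05,0,0]]' >/dev/null; python3 f.py 14
python3 -m creep '[[0,0,0,0,0],[0,0,0,0,0],[0,0,0,0,0]]' ; python3 f.py 14
```

```text
ang 13.92 r 0.0416 | tang 11.7 rad -1.5
ang 13.97 r 0.0416 | tang 11.8 rad -1.7
clock: 12.55
position: [0.489, -0.3494, 0.0758]
ee_rot: [2.601, 1.76, 0.001]
force: [-4.0, -3.0, 7.5]
width: 0.206
gripper_force: 40.0
ang 13.97 r 0.0416 | tang 7.8 rad -1.3
```

View pics/w2b.png

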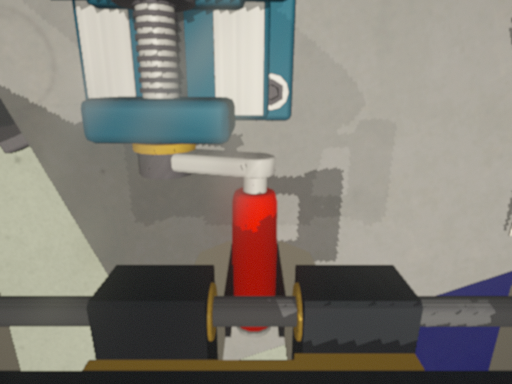

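```bash
python3 -m creep '[[0,0,0,0,0.25],[0,0,0,0,0.4],[0,0,0,0,0.55],[0,0,0,0,0.55],[0,0,-0.3,0,0.55],[0,0,-0.8,0,0.55],[0,0,-1,0,0.55],[0,0,-1,0,0.3],[0,0,-1,0,0],[0.8,-0.5,-0.5,0,0],[0.8,-0.5,0,0,0],[0,0,0,0,0]]';  python3 - <<'E'
from h import *
w=snap('wrist','w3'); cv2.imwrite('pics/w3b.png',cv2.resize(w['pixels'],(768,576)))
E
```

```text
clock: 14.05
position: [0.4756, -0.2718, 0.26]
ee_rot: [-2.598, -1.765, -0.003]
force: [0.3, -0.3, 0.3]
width: 0.055
gripper_force: 0.0
```

View pics/w3b.png

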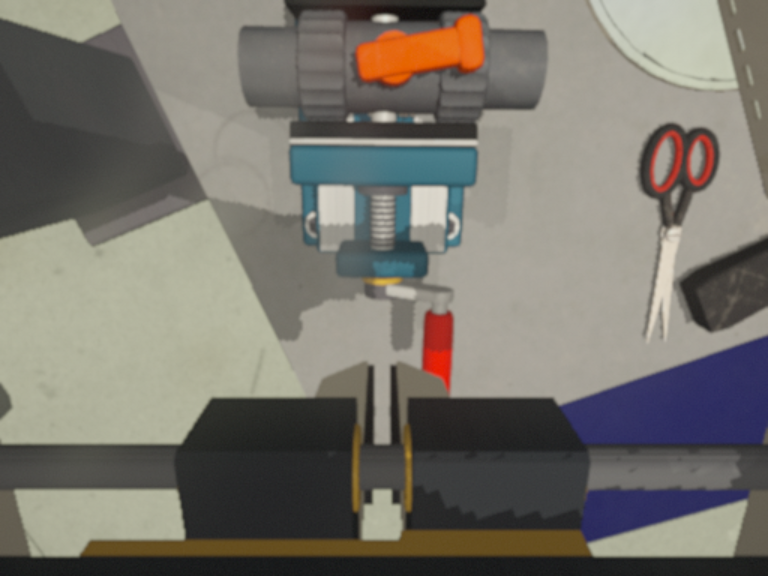

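```bash
python3 - <<'E'
from h import *
w=load('w3'); s=1/1.5
o=readout.observe(); p=o['position']; R=cv2.Rodrigues(o['ee_rot'])[0]
for n,x,y in [('backend',358,64),('stem',396,56),('tip',484,41),('padTop',470,15),('padBot',474,68)]:
    q=pl(w,x*s-.2,y*s-.2,.141); print(n,q.round(4),'tool',((q-p)@R).round(4),'d',px2w(w,x*s,y*s)[2].round(3))
E
```

```text
backend [ 0.5071 -0.1592  0.141 ] tool [ 0.1177 -0.0131  0.1191] d 0.137
stem [ 0.5259 -0.1628  0.141 ] tool [0.1214 0.0056 0.1191] d 0.139
tip [ 0.5683 -0.1724  0.141 ] tool [0.1282 0.0486 0.1191] d 0.117
padTop [ 0.5656 -0.1591  0.141 ] tool [0.1395 0.0412 0.1191] d 0.137
padBot [ 0.5599 -0.1821  0.141 ] tool [0.116  0.0444 0.1191] d 0.139
```

```bash
python3 -m creep '[[0.8,0.4,0,0,0],[0.85,0.4,0,0,0],[0.83,0.39,0,0,0],[0,0,0.7,-1,0],[0,0,0.9,-1,0],[0,0,0.8,-0.25,0],[0,0,0.6,0,0],[0,0,0.34,0,0],[0,0,0,0,0]]';  python3 - <<'E'
from h import *
w=snap('wrist','w4'); cv2.imwrite('pics/w4b.png',w['pixels'])
E
```

```text
clock: 15.22
position: [0.556, -0.2009, 0.1251]
ee_rot: [-2.456, -1.958, 0.002]
force: [0.3, -0.8, 0.3]
width: 0.005
gripper_force: 0.0
```

View pics/w4b.png

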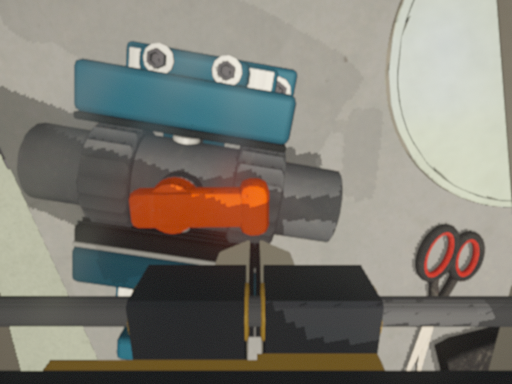

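```bash
python3 -m creep '[[0.1,0,0,0,0],[0.06,0,0,0,0],[0.07,0.037,0,-1,0],[0.07,0.037,0,-1,0],[0.07,0.037,0,-1,0],[0.07,0.037,0,-1,0],[0.07,0.037,0,-1,0],[0.07,0.037,0,-1,0],[0.07,0.037,0,-1,0],[0.07,0.037,0,-1,0]]'; python3 -c "
from cell import readout;o=readout.observe();print(o['joints'])"
```

```text
clock: 16.52
position: [0.57, -0.1727, 0.1263]
ee_rot: [1.816, 2.559, -0.0]
force: [1.4, -3.4, -1.5]
width: 0.004
gripper_force: 2.3
[-0.14984309  0.51846201  0.51102302  1.79771488 -0.31207467  0.903291
  0.83627404]
```

```bash
python3 -m creep '[[0.067,0.037,0,-1,0],[0.067,0.037,0,-1,0],[0.067,0.037,0,-1,0],[0.067,0.037,0,-1,0],[0.067,0.037,0,-1,0],[0.067,0.037,0,-1,0],[0.067,0.037,0,-1,0],[0.067,0.037,0,-1,0],[0.067,0.037,0,-1,0],[0.067,0.037,0,-1,0]]'; python3 - <<'E'
from h import *
w=snap('wrist','w5'); cv2.imwrite('pics/w5b.png',w['pixels'])
E
```

```text
clock: 17.77
position: [0.5667, -0.1419, 0.1264]
ee_rot: [0.83, 3.026, 0.0]
force: [5.7, -0.4, -2.1]
width: 0.004
gripper_force: 2.5
```

View pics/w5b.png

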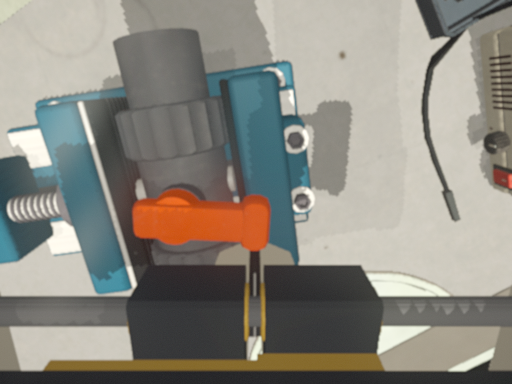

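```bash
python3 -m creep '[[0.067,0.037,0,-1,0],[0.067,0.037,0,-1,0],[0.05,0.02,0,-0.3,0],[0,0,0,0,0]]'; python3 -m creep '[[0.05,0,0,0,0],[0.05,0,0,0,0],[0,0,0,0,0]]'
```

```text
clock: 18.32
position: [0.5616, -0.1349, 0.1264]
ee_rot: [0.589, 3.082, 0.001]
force: [5.1, 0.9, -1.2]
width: 0.006
gripper_force: 2.2
clock: 18.7
position: [0.5609, -0.1345, 0.1271]
ee_rot: [0.588, 3.076, -0.001]
force: [14.9, -3.3, -7.0]
width: 0.005
gripper_force: 7.1
```

```bash
python3 -m creep '[[-0.2,0,0,0,0],[-0.4,0,0,0,0],[-0.2,0,-0.3,0,0],[0,0,-1,0,0],[0,0,-1,0,0],[-0.3,-0.5,-0.8,0,0],[0,-0.6,0,0,0],[0,0,0,0,0]]';  python3 - <<'E'
from h import *
w=snap('wrist','w6'); s=snap('side','d6')
a=cv2.resize(w['pixels'],(400,300)); b=cv2.resize(s['pixels'][215:335,160:320],(400,300),interpolation=cv2.INTER_CUBIC)
cv2.imwrite('pics/f6.png',np.hstack([a,b]))
E
```

```text
clock: 19.7
position: [0.5798, -0.1932, 0.2507]
ee_rot: [0.596, 3.084, -0.002]
force: [-0.1, 0.6, -0.3]
width: 0.003
gripper_force: 0.0
```

View pics/f6.png

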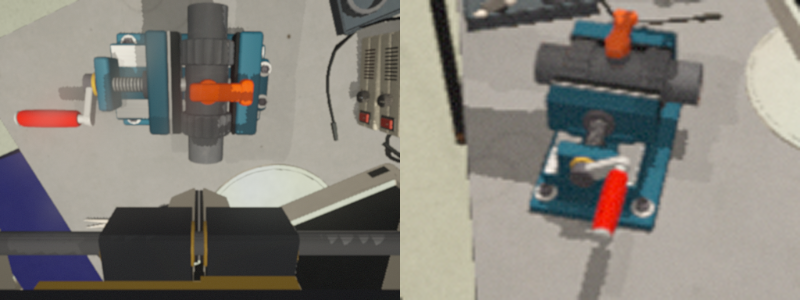

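The lever lies square across the pipe, towards the back jaw (left panel, about (190–252, 92)). The valve is still clamped square, and the hand is clear of everything.

```bash
python3 -c "
from cell import sign_off
print(sign_off())"
```

```text
the job is handed in; nothing more can be done
None
```

I cranked the vise shut holding the sleeve throughout (grip about 120 N, judged from the crank force), let go, turned the valve lever to its stop with the valve still clamped square, and handed the job in at about 20 s; no verdict was returned.

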